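Turn the chopping board over and set the grater on it

TASK

The small chopping board lies upside down on the counter: push it up against the steel splash guard until it tips up on edge, then bring it over so that it lies flat on its four feet, grooved side up. Then stand the box grater upright in the middle of the board and let go. The grater stands in the way at first, so set it aside without tipping it over, and leave all the other things where they are.

Things in the scene. Friction and masses are not known exactly. Their poses are not given: they have to be found in the camera images.
- guard: Low fixed splash guard of polished, slippery steel (friction about 0.2), screwed to the counter: 260 mm long along its local y, 90 mm high. Origin: middle of its length, on the counter, under the upper edge. Its working face looks along its local -x, where the board and grater start. Behind it a flange 4 mm thick lies on the counter to local x = +45 mm.
- guard_toe (a point): Middle of the line where the guard's sloping foot meets the counter, at guard-local x = -60 mm. The face rises at 45 degrees to x = -25, height 35 mm, at 62 degrees to x = -12, height 60 mm, and at 75 degrees to x = -4, height 90 mm. A board pushed square along local +x climbs it with its leading edge and, with its trailing edge near this line, rests leaning at 50 to 60 degrees.
- guard_rim (a point): Middle of the guard's upper edge, 90 mm above the counter. The leaning board stands some 20 to 30 mm above this edge, so that a finger can reach over the guard, behind the board, and draw it back over the way it came.
- board_mid (a point): Centre of the wooden chopping board's slab: 140 mm along local x, 170 mm along local y, 18 mm thick, about 0.3 kg (edge of the grooved face rebated 4 mm in, 5 mm high); too wide to grasp flat. Local z points out of the footed side, which looks up at the start, this point then 9 mm above the counter. Lying on its feet, this point is 15 mm and the upper, grooved face 24 mm above the counter.
- board: The same board; origin: centre of its grooved face, axes as board_mid. Four round feet, 14 mm across and 6 mm high, at local x = +-50, y = +-70 mm. It starts 310 to 350 mm from the guard's origin along guard-local -x, turned up to 0.45 rad from square, its local +x edge towards the guard. Friction on the counter 0.5 to 0.7.
- grater_grip (a point): Centre of the black bar handle on top of the box grater, 177 mm above the grater's foot. The bar is 74 mm long along the grater's local y, 24 mm thick along local x (grasp it across this), 22 mm high. The grater is a four-sided tapered steel box, 69 mm square at the foot, 52 mm square at the top, 188 mm high in all, about 0.26 kg. It starts upright between board and guard.
- grater_foot (a point): Centre of the underside of the grater, 177 mm under the middle of the handle. Local z points up when it stands.
- jar: Bystander: glass jar, 60 mm across, 100 mm high. Origin: centre of its underside.
- can: Bystander: tin can, 68 mm across, 90 mm high, behind the guard. Origin: centre of its underside.
- mug: Bystander: white mug, 76 mm across, 85 mm high, with a handle reaching about 35 mm out at its local +y. Origin: centre of its underside.
- bowl: Bystander: white bowl, 170 mm across, 75 mm high. Origin: centre of its underside.
- scoop: Bystander: steel measuring cup, 64 mm across, 35 mm high, its flat handle reaching to 92 mm along local +x. Origin: centre of the cup's underside.
- shaker: Bystander: steel salt shaker, 42 mm across, 82 mm high. Origin: centre of its underside.
- spoon: Bystander: steel spoon, about 200 mm long, lying along its local x.
- grater: The same grater as grater_foot; origin and axes as grater_foot.

How it is judged:
On the way, in this order (a step that is already met when the one before it is completed fails the run):
1. the board is tipped up on edge against the guard, between 40 and 140 degrees from how it lay (angle between board_mid's own z axis and vertical between 0.7 and 2.4 rad and contact force between board and guard above 0.15 N), for 0.2 s.
2. the board lies flat on its feet on the counter, grooved side up (angle between board_mid's own z axis and vertical above 3 rad and height (world z) of board_mid between 0.01 and 0.021 m), for 0.2 s.
At the end, for the whole second after the job is handed in: The board lies flat on its four feet on the counter, grooved side up (within 5 degrees); the grater stands upright on it (within 4.5 degrees), foot on the board's upper face, within 35 mm of the board's centre; both are at rest and released (angle between board_mid's own z axis and vertical above 3.05 rad and height (world z) of board_mid between 0.01 and 0.02 m and angle between grater_foot's own z axis and vertical below 0.08 rad and horizontal distance between grater_foot and board_mid below 0.035 m and height (world z) of grater_foot between 0.019 and 0.03 m and linear speed of each of board, grater below 0.02 m/s and contact force between the fingers and grater below 0.1 N); the robot touches nothing.
It fails at once if the grater is tipped over (more than 35 degrees) (angle between grater_foot's own z axis and vertical above 0.6 rad).
It fails at once if one of the other things (jar, can, mug, bowl, measuring cup, shaker, spoon) is moved by more than 30 mm (distance of any of jar, can, mug, bowl, scoop, shaker, spoon from where it was at the start of the episode above 0.03 m).
It also fails if it takes over 72 s, if anything falls off the work surface, if the arm or the gripper's body presses on something with over 40 N, if the wrist force passes 120 N, or if a joint passes its speed limit or range.

ROBOT

A 6-joint arm with a two-finger parallel gripper is mounted at the origin on the work surface. World frame = base frame: x ahead of the robot, y to its left, z up, the work surface at z = 0. Lengths are in m, angles in rad, forces in N, time in s.
With the tool pointing down it reaches from about 0.25 to 0.725 m from the base axis. Payload 9.7 kg.
Tool frame: the origin (TCP) lies between the finger pads; the fingertips stand 11 mm ahead of it and the grasp point (between the pads) lies 8 mm behind it; z points along the fingers, x is the direction in which the jaws open and shut, and the axes are right-handed (so a half turn about z gives the same grasp; the last joint's range is limited). The gripper opens to 85 mm and grips with 20 to 120 N. Pads are 22 mm wide; open, the fingers measure 114 mm over their backs; the gripper's body (76 mm by 85 mm) begins 54 mm behind the grasp point. The pads swing forward as they close: fully open they stand 13 mm farther back than shut.
Start: joints at [1.301, 0.087, 0.176, 1.66, 0, 1.571], TCP at [0.147, 0.53, 0.242] pointing down, gripper open.
Joint ranges: [-3.13, 3.13], [-0.85, 1.81], [-1.15, 1.24], [-2.2, 2.28], [-1.44, 1.52], [-3.14, 3.14]. Speed limits (rad/s): [2.22, 2.22, 2.57, 3.14, 3.14, 3.14].

INTERFACE

Orientations are given as [roll, pitch, yaw] about the fixed x, y, z axes, in that order (R = Rz(yaw) Ry(pitch) Rx(roll)).
In Python, from workcell import arm gives the robot as it stands.
- The arm moves only by the tool arm_command, never from a script. Its argument "deltas" is a list of rows, each a list of 3 entries, a list of its own where there are three numbers: the turn, a rotation vector about the world's x, y, z in rad, then the shift along the world's x, y, z in mm, then the gripper's target within -1 to 1 (fully open at 1, half-way at 0, shut at -1). A call has 1 to 20 rows; each row is the pose to reach, as a shift and turn from the pose measured when the call began; what a row does not reach only later rows make up. A row lasts 1/8 s, in which the tool goes at most 62.5 mm and 10.7 degrees, less where a joint would pass 70% of its speed; a pose out of reach is approached as far as the arm can. A call with a gripper value outside its range is refused whole. The fingers move at their own pace and stop on an object; the grip force is fixed at half the most. Time passes only in rows, so rows that repeat a pose let the fingers close. It gives the time, the measured TCP pose, the force and the opening at its end, in the units of the state.
- arm.get_obs(): the state, without advancing time (a new reading comes with each control period).
- arm.get_image(name): name is "scene" or "top" or "wrist"; returns a dict with "pixels" (480x640x3 uint8, red, green, blue), "z_map" (480x640 float32, m along the optical axis (not along the pixel's ray), 0 where there is no reading), "vertical_fov" (degrees; the focal length in pixels is half the picture's height over the tangent of half this angle, whatever the lens; pixels are square), "cx", "cy" (the principal point, pixels), "R" (3x3) and "t" (3): a world point X has camera coordinates R X + t; the wrist camera has in their place "hand_eye" (4x4, takes a point from camera to tool coordinates, whose origin is the TCP and whose axes are the tool frame's). Camera axes: x right, y down, z forward; pixel columns grow to the right and rows downward; lengths in m; the calibration is good to about 2 mm. The wrist camera is an equidistant fisheye: a pixel r from the principal point sees the ray r / f radians off the axis. A picture is of the moment at which its call begins: read the wrist's pose just before it.
- arm.sign_off(): hands the job in, once; it reports no verdict.
The state is a dict: "time": time; "joints": joint angles; "qd": joint speeds; "joint_torque": joint torques, N m; "ee_pos": TCP position; "eef_rot": TCP orientation; "force": force on the tool from outside, world axes, zero at the start; "wrist_torque": the same for the moment, N m; "grip_width": opening from 0.0 (shut) to 1.0 (fully open).
Only numpy, scipy, OpenCV 4.12 (cv2) and the standard library are available. Lean on these libraries where they do the work, as an engineer would, in place of code of your own. Each camera call takes 0.05 s, during which the arm holds its last target.

## Working session

There is one attempt and no reset: what is moved stays moved. The work goes in short steps, Python scripts to look and compute and a tool call to move; the robot and the scene stay as the last step left them, time stands still between calls to the robot, and variables do not carry over. Pictures are saved under pics/ and viewed, and the job is handed in when it is done.

Besides the shell and the picture viewer there is one more tool, called as name(argument=value, ...) on one line, values as JSON. arm_command: Moves the arm, as the interface text tells. Its arguments: {"type":"object","properties":{"deltas":{"type":"array","items":{"type":"array"}}},"required":["deltas"]}

```bash
ls; mkdir -p pics; cat > h.py <<'E'
from workcell import arm
import numpy as np, cv2
def grab(name,tag):
    o=arm.get_obs(); im=arm.get_image(name)
    cv2.imwrite(f'pics/{tag}.png',cv2.cvtColor(im['pixels'],cv2.COLOR_RGB2BGR))
    np.savez(f'pics/{tag}.npz',**{k:np.asarray(v) for k,v in im.items()})
    return o,im
def cloud(im):
    f=240/np.tan(np.radians(float(im['vertical_fov']))/2)
    v,u=np.mgrid[0:480,0:640]; z=im['z_map']
    P=np.stack([(u-im['cx'])/f*z,(v-im['cy'])/f*z,z],-1)
    W=(P-im['t'])@im['R']
    W[z<=0]=np.nan
    return W
E
python3 - <<'E'
from h import *
print({k:np.round(v,3) for k,v in arm.get_obs().items()})
for n in('scene','top'):
    o,im=grab(n,n+'0'); print(n,im['vertical_fov'],-np.array(im['R']).T@im['t'])
E
```

```text
pics
{'time': np.float64(0.0), 'joints': array([ 1.301,  0.087,  0.175,  1.66 , -0.   ,  1.571]), 'qd': array([ 0.001, -0.001,  0.001,  0.001, -0.   ,  0.001]), 'joint_torque': array([-2.0000e-03, -5.2038e+01,  4.6481e+01,  1.6000e-02, -0.0000e+00,
       -0.0000e+00]), 'ee_pos': array([0.147, 0.53 , 0.242]), 'eef_rot': array([3.142e+00, 1.000e-03, 1.301e+00]), 'force': array([ 0.195, -0.082,  0.639]), 'wrist_torque': array([-0.044, -0.016,  0.041]), 'grip_width': np.float64(1.001)}
scene 45.05526306645531 [1.5927624  0.58267594 0.92572388]
top 56.03885924831306 [ 0.45038631 -0.05249935  1.20387413]
```

View pics/top0.png

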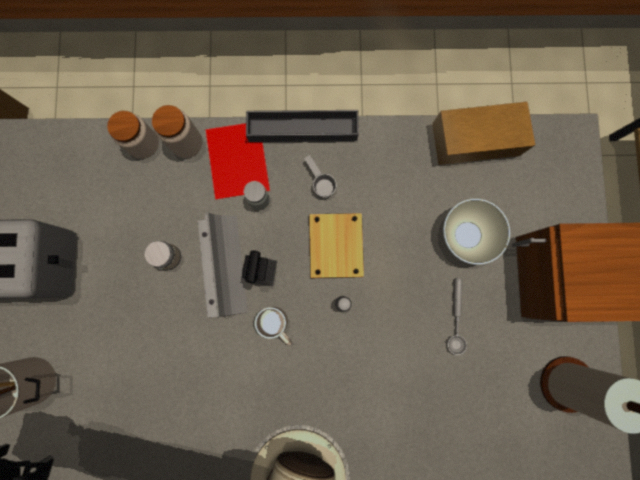

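View pics/scene0.png

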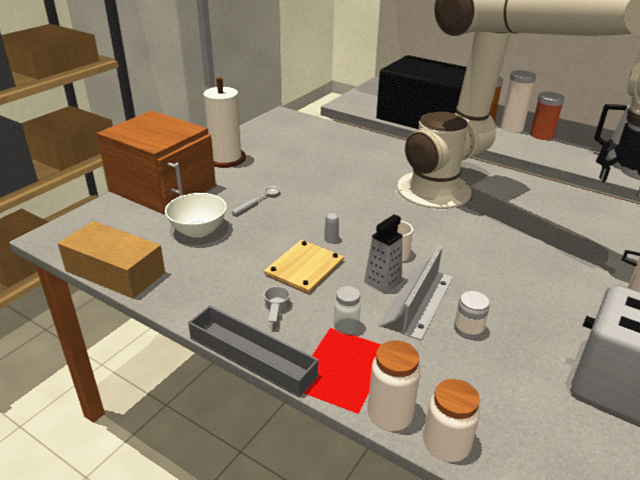

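The top view shows the guard at about (210,265), the grater at (255,267), the board at (337,245), the mug at (271,322), the jar at (255,195), the shaker at (343,303) and the scoop at (322,185). Next I'll measure them.

```bash
python3 - <<'E'
from h import *
im=dict(np.load('pics/top0.npz')); W=cloud(im)
cv2.imwrite('pics/crop.png',cv2.resize(cv2.cvtColor(im['pixels'],cv2.COLOR_RGB2BGR)[140:370,130:400],None,fx=2.9,fy=2.5,interpolation=cv2.INTER_CUBIC))
print('counter z',np.nanmedian(W[380:420,350:420,2]))
# color seg of board
hsv=cv2.cvtColor(im['pixels'],cv2.COLOR_RGB2HSV)
m=(hsv[...,1]>90)&(hsv[...,0]>12)&(hsv[...,0]<35); sub=np.zeros_like(m); sub[195:295,295:375]=1; m&=sub
m=cv2.morphologyEx(m.astype('uint8'),cv2.MORPH_CLOSE,np.ones((7,7)))
pts=W[m>0][:,:2]; pts=pts[~np.isnan(pts[:,0])]
r=cv2.minAreaRect(pts.astype('float32')); print('board',r,cv2.boxPoints(r), np.nanmedian(W[m>0][:,2]))
def obj(n,u0,u1,v0,v1,z0=.015,z1=.4):
    w=W[v0:v1,u0:u1].reshape(-1,3); w=w[(w[:,2]>z0)&(w[:,2]<z1)]
    if len(w)<5: print(n,len(w));return
    zt=np.percentile(w[:,2],98); t=w[w[:,2]>zt-.012]
    print(n,len(w),'ztop',zt.round(3),'top rect',[np.round(x,3) for x in cv2.minAreaRect(t[:,:2].astype('float32'))],'bb',t.min(0).round(3),t.max(0).round(3), 'all',w.min(0).round(3),w.max(0).round(3))
obj('jar',240,272,178,214);obj('can',140,182,236,275);obj('mug',250,295,300,350);obj('scoop',300,342,150,203,.008)
obj('shaker',332,356,292,315);obj('bowl',438,514,195,270);obj('grater',238,272,244,290,.05);obj('guard',195,222,205,322,.05,.12)
# guard rim line
w=W[205:325,190:235].reshape(-1,3); g=w[(w[:,2]>.08)&(w[:,2]<.1)]
print('rim',g.min(0),g.max(0),len(g),cv2.fitLine(g[:,:2].astype('float32'),cv2.DIST_L2,0,.01,.01).ravel())
E
```

```text
counter z 0.0011917049020626963
board ((0.5904067754745483, -0.10817625373601913), (0.17523311078548431, 0.14457494020462036), 0.3749437630176544) [[ 0.5023191  -0.03646369]
 [ 0.50326514 -0.18103553]
 [ 0.67849445 -0.17988881]
 [ 0.6775484  -0.03531697]] 0.018870887410195394
jar 557 ztop 0.104 top rect [array([0.718, 0.098]), array([0.052, 0.052]), np.float64(44.592)] bb [0.69  0.072 0.093] [0.743 0.123 0.107] all [0.687 0.068 0.015] [0.743 0.125 0.107]
can 785 ztop 0.094 top rect [array([0.565, 0.337]), array([0.062, 0.062]), np.float64(0.228)] bb [0.534 0.306 0.082] [0.596 0.368 0.097] all [0.531 0.303 0.015] [0.597 0.368 0.097]
mug 414 ztop 0.089 top rect [array([0.392, 0.06 ]), array([0.075, 0.075]), np.float64(84.485)] bb [0.351 0.023 0.077] [0.429 0.097 0.09 ] all [0.334 0.011 0.015] [0.429 0.097 0.09 ]
scoop 373 ztop 0.039 top rect [array([ 0.769, -0.059]), array([0.121, 0.062]), np.float64(44.84)] bb [ 0.716 -0.11   0.027] [ 0.83  -0.026  0.042] all [ 0.716 -0.11   0.008] [ 0.83  -0.026  0.042]
shaker 205 ztop 0.085 top rect [array([ 0.435, -0.121]), array([0.032, 0.032]), np.float64(88.431)] bb [ 0.419 -0.137  0.073] [ 0.451 -0.105  0.086] all [ 0.415 -0.14   0.016] [ 0.454 -0.102  0.086]
bowl 2491 ztop 0.078 top rect [array([ 0.613, -0.463]), array([0.167, 0.169]), np.float64(25.398)] bb [ 0.531 -0.553  0.066] [ 0.696 -0.379  0.083] all [ 0.531 -0.553  0.015] [ 0.696 -0.379  0.083]
grater 790 ztop 0.192 top rect [array([0.523, 0.09 ]), array([0.024, 0.073]), np.float64(80.408)] bb [0.487 0.073 0.18 ] [0.56  0.107 0.194] all [0.487 0.057 0.051] [0.56  0.12  0.194]
guard 1066 ztop 0.093 top rect [array([0.538, 0.202]), array([0.26 , 0.014]), np.float64(6.731)] bb [0.41  0.182 0.081] [0.668 0.223 0.097] all [0.41  0.181 0.05 ] [0.669 0.223 0.097]
rim [0.40953482 0.18202509 0.08009378] [0.66753785 0.22323891 0.09668996] 549 [0.9929189  0.11879399 0.5363202  0.20108506]
```

```bash
python3 - <<'E'
from h import *
im=dict(np.load('pics/top0.npz')); W=cloud(im)
for v in (225,240,300): 
  print(v);[print(u,W[v,u].round(4)) for u in range(196,244,3)]
im=dict(np.load('pics/scene0.npz')); W=cloud(im)
w=W[180:300,350:420].reshape(-1,3)
g=w[(w[:,2]>.165)&(w[:,2]<.2)&(w[:,1]<.2)]
print('handle',len(g),g.min(0),g.max(0),cv2.minAreaRect(g[:,:2].astype('float32')))
for z in (.02,.06,.1,.14):
  g=w[(w[:,2]>z-.01)&(w[:,2]<z+.01)&(w[:,0]>.33)]; print(z,len(g),g.min(0),g.max(0),cv2.minAreaRect(g[:,:2].astype('float32')))
E
```

```text
225
196 [ 0.6497  0.2681 -0.0022]
199 [0.6488 0.2589 0.0022]
202 [0.6489 0.2511 0.001 ]
205 [0.6478 0.2415 0.0074]
208 [0.6336 0.2131 0.0928]
211 [0.6357 0.2088 0.0791]
214 [0.6382 0.2047 0.0639]
217 [0.6392 0.1985 0.0573]
220 [0.6414 0.1939 0.0428]
223 [0.6425 0.1876 0.036 ]
226 [0.6438 0.1815 0.0272]
229 [0.6447 0.1748 0.0212]
232 [0.6456 0.168  0.0152]
235 [0.6461 0.1607 0.0113]
238 [ 0.648   0.1548 -0.0007]
241 [0.6476 0.1463 0.0013]
240
196 [ 6.086e-01  2.668e-01 -6.000e-04]
199 [6.084e-01 2.585e-01 5.000e-04]
202 [0.607  0.2481 0.0101]
205 [0.6079 0.2419 0.0029]
208 [0.5968 0.214  0.0865]
211 [0.5964 0.2059 0.089 ]
214 [0.5983 0.2021 0.0732]
217 [0.6002 0.1978 0.0584]
220 [0.6007 0.1911 0.0535]
223 [0.6023 0.186  0.0411]
226 [0.6035 0.1804 0.0304]
229 [0.6047 0.1744 0.0206]
232 [0.605  0.1671 0.0176]
235 [0.6061 0.1608 0.0086]
238 [0.6067 0.1537 0.0032]
241 [0.6067 0.1458 0.0025]
300
196 [0.4489 0.2634 0.0006]
199 [0.4488 0.255  0.0026]
202 [0.4487 0.2472 0.0021]
205 [ 0.4485  0.2402 -0.0013]
208 [4.484e-01 2.319e-01 1.000e-04]
211 [0.4483 0.2213 0.0122]
214 [0.4484 0.1968 0.08
[... 476 characters left out ...]
5 ] [0.58799085 0.18044457 0.02999881] ((0.48737066984176636, 0.1375311017036438), (0.13542820513248444, 0.17536064982414246), 74.42599487304688)
0.06 395 [0.35210057 0.04482343 0.05004187] [0.61059841 0.21696143 0.06999669] ((0.5033446550369263, 0.10046830773353577), (0.3060104548931122, 0.1280624270439148), 32.82352066040039)
0.1 363 [0.40874083 0.05717675 0.09006802] [0.73240312 0.21603104 0.10993148] ((0.5648221969604492, 0.13345970213413239), (0.3203714191913605, 0.14052462577819824), 12.540696144104004)
0.14 320 [0.50000131 0.05834452 0.13012373] [0.55900674 0.12121767 0.14996369] ((0.5267521142959595, 0.08995470404624939), (0.05744968727231026, 0.05955500528216362), 80.96280670166016)
```

View pics/crop.png

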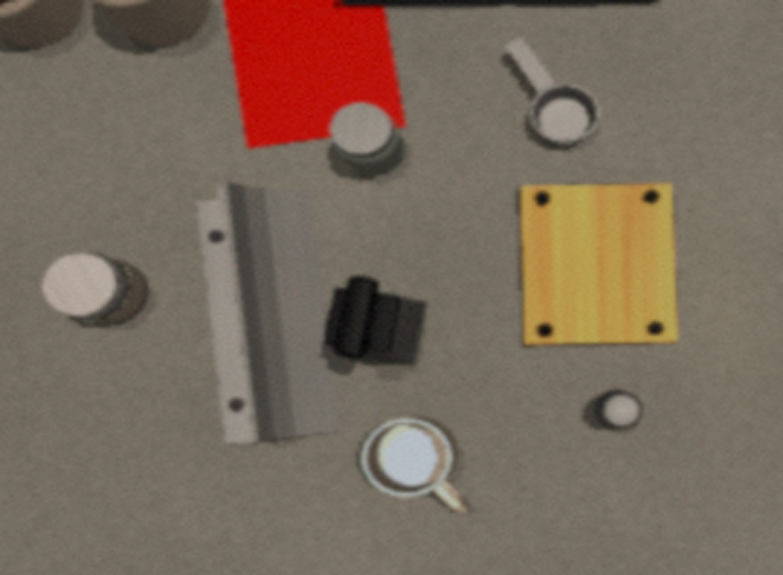

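arm_command(deltas=[[[0, 0, 0.01], [35, -40, 5], 1], [[0, 0, 0.03], [75, -85, 8], 1], [[0, 0, 0.05], [113, -130, 8], 1], [[0, 0, 0.07], [150, -175, 8], 1], [[0, 0, 0.08], [190, -220, 8], 1], [[0, 0, 0.1], [226, -264, 8], 1], [[0, 0, 0.11], [265, -308, 8], 1], [[0, 0, 0.11], [303, -352, 8], 1], [[0, 0, 0.11], [340, -396, 8], 1], [[0, 0, 0.11], [377, -440, 8], 1], [[0, 0, 0.11], [377, -440, 8], 1], [[0, 0, 0.11], [377, -440, 8], 1]])

```text
time: 1.6
ee_pos: [0.5233, 0.0899, 0.2493]
eef_rot: [-3.14, 0.001, 1.41]
force: [-0.5, 0.7, 0.4]
grip_width: 0.999
```

```bash
python3 - <<'E'
from h import *
o,im=grab('wrist','w1'); print({k:np.round(v,3) for k,v in o.items()}); print(np.round(im['hand_eye'],3),im['vertical_fov'],im['cx'],im['cy'])
E
```

```text
{'time': np.float64(1.6), 'joints': array([ 1.710e-01,  4.500e-02,  1.450e-01,  1.673e+00, -1.000e-03,
        3.310e-01]), 'qd': array([ 0.027, -0.02 , -0.006,  0.   , -0.   , -0.   ]), 'joint_torque': array([-1.5350e+00, -4.8212e+01,  4.6480e+01, -9.9000e-02, -6.5000e-02,
       -4.4000e-02]), 'ee_pos': array([0.523, 0.09 , 0.249]), 'eef_rot': array([-3.14e+00,  1.00e-03,  1.41e+00]), 'force': array([-0.513,  0.743,  0.418]), 'wrist_torque': array([0.051, 0.062, 0.055]), 'grip_width': np.float64(0.999)}
[[ 1.    -0.    -0.     0.001]
 [ 0.     0.948  0.318 -0.082]
 [ 0.    -0.318  0.948 -0.132]
 [ 0.     0.     0.     1.   ]] 65.70646984690485 326.2826549904803 236.80043080019672
```

View pics/w1.png

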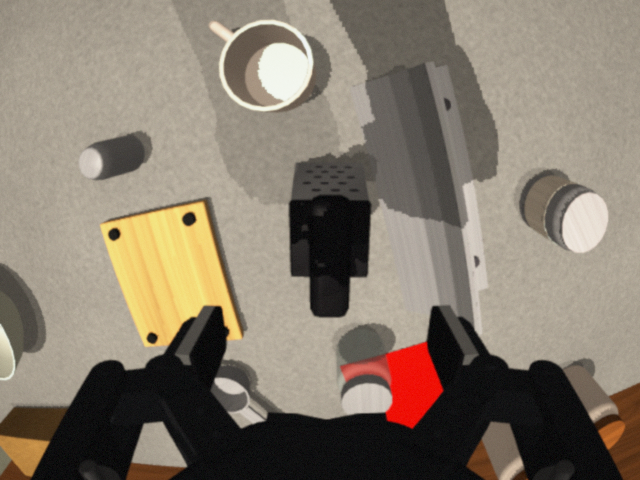

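The wrist view shows the handle centred between the jaws and aligned with them, at about (328,240). I'll descend and grip.

arm_command(deltas=[[[0, 0, 0], [0, 0, -30], 1], [[0, 0, 0], [0, 0, -58], 1], [[0, 0, 0], [0, 0, -70], 1], [[0, 0, 0], [0, 0, -76], 1], [[0, 0, 0], [0, 0, -76], 1], [[0, 0, 0], [0, 0, -76], -1], [[0, 0, 0], [0, 0, -76], -1], [[0, 0, 0], [0, 0, -76], -1], [[0, 0, 0], [0, 0, -76], -1], [[0, 0, 0], [0, 0, -76], -1], [[0, 0, 0], [0, 0, -76], -1]])

```text
time: 3.02
ee_pos: [0.5233, 0.0906, 0.1739]
eef_rot: [3.141, 0.001, 1.411]
force: [1.3, 1.1, 3.9]
grip_width: 0.267
```

arm_command(deltas=[[[0, 0, 0], [0, 0, 20], -1], [[0, 0, 0], [0, 0, 50], -1], [[0, 0, 0], [0, 0, 85], -1], [[0, 0, 0], [0, 0, 115], -1], [[0, 0, 0], [-10, -18, 120], -1], [[0, 0, 0], [-30, -55, 120], -1], [[0, 0, 0], [-50, -93, 120], -1], [[0, 0, 0], [-70, -132, 120], -1], [[0, 0, 0], [-90, -170, 120], -1], [[0, 0, 0], [-110, -207, 120], -1], [[0, 0, 0], [-130, -245, 120], -1], [[0, 0, 0], [-150, -282, 120], -1], [[0, 0, 0], [-170, -318, 120], -1], [[0, 0, 0], [-184, -345, 120], -1], [[0, 0, 0], [-191, -358, 118], -1], [[0, 0, 0], [-193, -361, 110], -1], [[0, 0, 0], [-193, -361, 80], -1], [[0, 0, 0], [-193, -361, 50], -1], [[0, 0, 0], [-193, -361, 22], -1], [[0, 0, 0], [-193, -361, 12], -1]])

```text
time: 5.52
ee_pos: [0.3298, -0.2691, 0.1836]
eef_rot: [-3.139, -0.001, 1.413]
force: [-0.5, -0.2, -2.7]
grip_width: 0.266
```

```bash
python3 - <<'E'
from h import *
o,im=grab('scene','s2'); print({k:np.round(v,3) for k,v in o.items()})
E
```

```text
{'time': np.float64(5.525), 'joints': array([-0.684, -0.222, -0.229,  1.566, -0.   , -0.526]), 'qd': array([-0.003, -0.019, -0.117, -0.135, -0.001, -0.001]), 'joint_torque': array([-8.6000e-02, -3.3458e+01,  4.7852e+01, -6.3000e-02, -8.0000e-03,
        4.0000e-03]), 'ee_pos': array([ 0.33 , -0.269,  0.184]), 'eef_rot': array([-3.139e+00, -1.000e-03,  1.413e+00]), 'force': array([-0.456, -0.187, -2.661]), 'wrist_torque': array([-0.034,  0.001,  0.023]), 'grip_width': np.float64(0.266)}
```

View pics/s2.png

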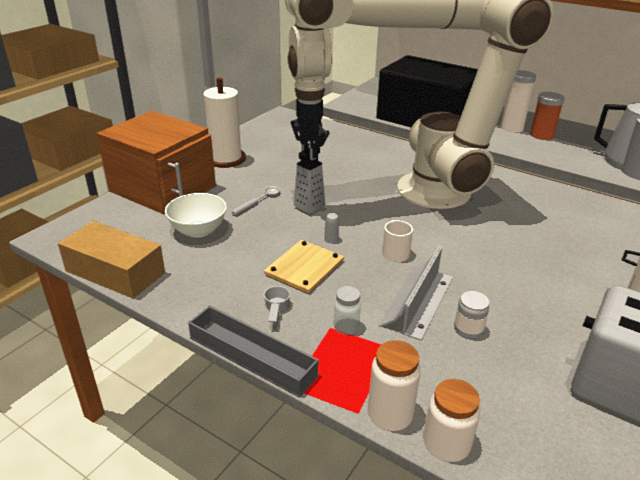

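The grater is held upright at (310,185), in free space. I'll lower it the last 9 mm and release.

arm_command(deltas=[[[0, 0, 0], [0, 0, -5], -1], [[0, 0, 0], [0, 0, -9], -1], [[0, 0, 0], [0, 0, -9], -1], [[0, 0, 0], [0, 0, -9], 0], [[0, 0, 0], [0, 0, -9], 1], [[0, 0, 0], [0, 0, -9], 1], [[0, 0, 0], [0, 0, -9], 1], [[0, 0, 0], [0, 0, -9], 1], [[0, 0, 0], [0, 0, 20], 1], [[0, 0, 0], [0, 0, 60], 1], [[0, 0, 0], [0, 0, 90], 1]])

```text
time: 6.95
ee_pos: [0.3299, -0.2693, 0.2751]
eef_rot: [-3.14, -0.0, 1.412]
force: [0.6, 0.2, -0.1]
grip_width: 1.004
```

```bash
python3 - <<'E'
from h import *
o,im=grab('top','t3'); print({k:np.round(v,3) for k,v in o.items()})
W=cloud(im)
hsv=cv2.cvtColor(im['pixels'],cv2.COLOR_RGB2HSV)
m=(hsv[...,1]>90)&(hsv[...,0]>12)&(hsv[...,0]<35); sub=np.zeros_like(m); sub[195:295,295:375]=1; m&=sub
m=cv2.morphologyEx(m.astype('uint8'),cv2.MORPH_CLOSE,np.ones((7,7)))
pts=W[m>0][:,:2]; print(cv2.minAreaRect(pts[~np.isnan(pts[:,0])].astype('float32')))
# feet: dark blobs in board mask
g=cv2.cvtColor(im['pixels'],cv2.COLOR_RGB2GRAY)
d=((g<70)&(m>0)).astype('uint8'); n,l,s,c=cv2.connectedComponentsWithStats(d)
for i in range(1,n):
    if s[i,4]>5: u,v=c[i].round().astype(int); print(s[i,4],c[i],W[v,u])
E
```

```text
{'time': np.float64(6.95), 'joints': array([-0.684, -0.19 , -0.025,  1.737, -0.   , -0.526]), 'qd': array([0.   , 0.121, 0.561, 0.443, 0.   , 0.003]), 'joint_torque': array([ 1.0000e-03, -3.5291e+01,  4.2969e+01, -8.2800e-01, -2.0000e-03,
        0.0000e+00]), 'ee_pos': array([ 0.33 , -0.269,  0.275]), 'eef_rot': array([-3.14 , -0.   ,  1.412]), 'force': array([ 0.607,  0.163, -0.139]), 'wrist_torque': array([-0.004,  0.003, -0.022]), 'grip_width': np.float64(1.004)}
((0.5900236368179321, -0.10812186449766159), (0.17472516000270844, 0.1446608006954193), 0.4108475148677826)
16 [316.5 219. ] [ 0.6573571  -0.05580136  0.02473554]
14 [353.78571429 218.35714286] [ 0.65866561 -0.15661917  0.02553376]
14 [355.5        270.71428571] [ 0.51820288 -0.15873639  0.02361797]
14 [317.5        271.71428571] [ 0.51686805 -0.05919864  0.02515723]
```

View pics/t3.png

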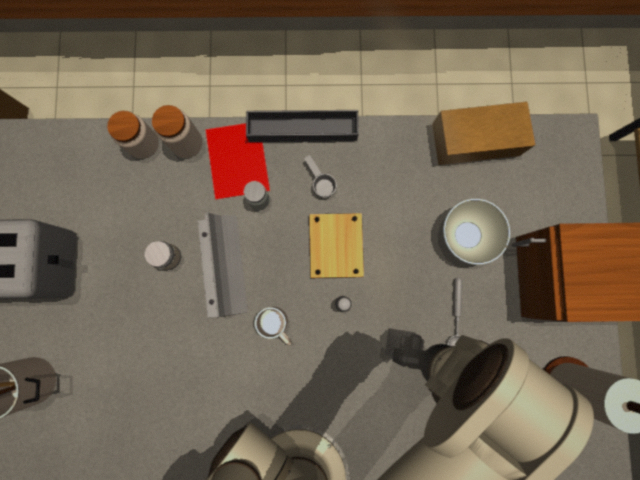

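The view shows the grater standing at about (405,345) and the board undisturbed. Next I'll read the open-fingertip position from the earlier wrist depth image.

```bash
python3 - <<'E'
from h import *
im=dict(np.load('pics/w1.npz')); f=240/np.tan(np.radians(float(im['vertical_fov']))/2)
v,u=np.mgrid[0:480,0:640]; dx=u-im['cx'];dy=v-im['cy'];r=np.hypot(dx,dy)+1e-9;th=r/f
z=im['z_map'];P=np.stack([dx/r*np.tan(th)*z,dy/r*np.tan(th)*z,z],-1)
T=P@im['hand_eye'][:3,:3].T+im['hand_eye'][:3,3]
T[z<=0]=np.nan
# fingers: tool z between -.05 and .02
for n,a,b in(('L',120,240),('R',420,520)):
    q=T[290:420,a:b].reshape(-1,3); q=q[(q[:,2]<.03)&(q[:,2]>-.06)]
    print(n,len(q)); 
    for zz in np.arange(-.05,.03,.005):
        s=q[(q[:,2]>=zz)&(q[:,2]<zz+.005)]
        if len(s): print(zz.round(3),len(s),s.min(0).round(4),s.max(0).round(4))
E
```

```text
L 6453
-0.05 652 [-0.0657 -0.0151 -0.05  ] [-0.0399 -0.0063 -0.045 ]
-0.045 264 [-0.0626 -0.014  -0.045 ] [-0.0414  0.0001 -0.04  ]
-0.04 460 [-0.0549 -0.0128 -0.04  ] [-0.0416  0.0046 -0.035 ]
-0.035 511 [-0.056  -0.0125 -0.035 ] [-0.0414  0.0102 -0.03  ]
-0.03 460 [-0.056  -0.0124 -0.03  ] [-0.0415  0.0108 -0.025 ]
-0.025 423 [-0.0561 -0.0127 -0.025 ] [-0.0415  0.0107 -0.02  ]
-0.02 396 [-0.056  -0.0123 -0.02  ] [-0.0416  0.0109 -0.015 ]
-0.015 363 [-0.0557 -0.0123 -0.015 ] [-0.0416  0.0113 -0.01  ]
-0.01 253 [-0.0537 -0.0124 -0.01  ] [-0.0414  0.0107 -0.005 ]
-0.005 77 [-0.0427 -0.0102 -0.005 ] [-0.0417  0.0096 -0.0016]
R 5747
-0.05 603 [ 0.0412 -0.0153 -0.05  ] [ 0.064  -0.0063 -0.045 ]
-0.045 228 [ 0.0428 -0.014  -0.045 ] [ 0.0623 -0.0005 -0.04  ]
-0.04 510 [ 0.0426 -0.0126 -0.04  ] [ 0.0561  0.0034 -0.035 ]
-0.035 480 [ 0.0422 -0.0126 -0.035 ] [ 0.0575  0.0099 -0.03  ]
-0.03 478 [ 0.0424 -0.0125 -0.03  ] [ 0.0573  0.0105 -0.025 ]
-0.025 422 [ 0.0426 -0.0124 -0.025 ] [ 0.0569  0.0106 -0.02  ]
-0.02 397 [ 0.0427 -0.0124 -0.02  ] [ 0.0571  0.0103 -0.015 ]
-0.015 343 [ 0.0427 -0.0126 -0.015 ] [ 0.0571  0.0108 -0.01  ]
-0.01 271 [ 0.0428 -0.0122 -0.01  ] [ 0.0549  0.011  -0.005 ]
-0.005 76 [ 0.0428 -0.0101 -0.005 ] [ 0.0436  0.0096 -0.0016]
```

arm_command(deltas=[[[0, 0, -0.14], [20, 3, 5], 1], [[0, 0, -0.3], [55, 10, 5], 1], [[0, 0, -0.46], [95, 19, 5], 1], [[0, 0, -0.62], [135, 28, 5], 1], [[0, 0, -0.78], [175, 36, 0], 1], [[0, 0, -0.94], [210, 44, -20], 1], [[0, 0, -1.1], [235, 48, -55], 1], [[0, 0, -1.26], [252, 52, -95], 1], [[0, 0, -1.38], [260, 54, -140], 1], [[0, 0, -1.38], [260, 54, -190], 1], [[0, 0, -1.38], [260, 54, -230], 1], [[0, 0, -1.38], [260, 54, -255], 1], [[0, 0, -1.38], [260, 54, -265], 1], [[0, 0, -1.38], [260, 54, -265], 1]])

```text
time: 8.75
ee_pos: [0.5902, -0.2157, 0.0133]
eef_rot: [3.14, 0.002, 0.032]
force: [-0.2, 0.0, 0.5]
grip_width: 1.0
```

arm_command(deltas=[[[0, 0, 0], [0, 0, -4], 1], [[0, 0, 0], [0, 0, -8], 1], [[0, 0, 0], [0, 0, -11], 1], [[0, 0, 0], [0, 0, -12], 1], [[0, 0, 0], [0, 0, -12], 1]])

```text
time: 9.38
ee_pos: [0.5901, -0.2157, 0.0013]
eef_rot: [3.14, 0.002, 0.032]
force: [0.2, 0.5, -0.5]
grip_width: 0.999
```

```bash
python3 - <<'E'
from h import *
o,im=grab('wrist','w4'); print(o['force'].round(2),o['ee_pos'].round(4))
E
```

```text
[ 0.17  0.55 -0.53] [ 0.5901 -0.2157  0.0013]
```

View pics/w4.png

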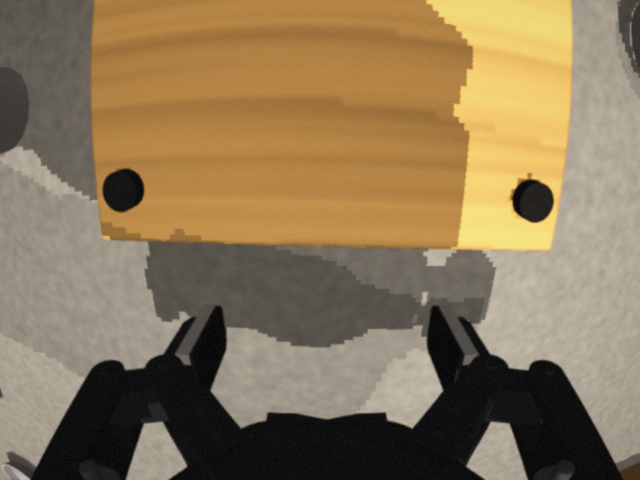

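arm_command(deltas=[[[0.06, 0, 0], [0, 0, 1], 1], [[0.12, 0, 0], [0, 4, 1], 1], [[0.175, 0, -0.005], [0, 10, 1], 1], [[0.175, 0, -0.01], [0, 20, 1], 1], [[0.175, 0, -0.01], [-1, 30, 1], 1], [[0.175, 0, 0], [-2, 44, 1], 1], [[0.175, 0, 0.015], [-3, 58, 1], 1], [[0.175, 0, 0.03], [-4, 72, 1], 1], [[0.175, 0, 0.045], [-5, 86, 1], 1], [[0.175, 0, 0.06], [-6, 100, 1], 1], [[0.175, 0, 0.075], [-8, 115, 1], 1], [[0.175, 0, 0.087], [-9, 130, 1], 1], [[0.175, 0, 0.087], [-11, 145, 1], 1], [[0.175, 0, 0.087], [-12, 160, 1], 1], [[0.175, 0, 0.087], [-14, 173, 1], 1], [[0.175, 0, 0.087], [-15, 180, 1], 1], [[0.175, 0, 0.087], [-15, 180, 1], 1]])

```text
time: 11.55
ee_pos: [0.5751, -0.0351, 0.0024]
eef_rot: [-2.968, -0.011, 0.12]
force: [-0.9, 0.3, 0.1]
grip_width: 0.999
```

```bash
python3 - <<'E'
from h import *
o,im=grab('wrist','w5'); print(o['force'].round(2),o['ee_pos'].round(4),o['eef_rot'].round(3))
o,im=grab('top','t5'); W=cloud(im)
cv2.imwrite('pics/t5c.png',cv2.resize(cv2.cvtColor(im['pixels'],cv2.COLOR_RGB2BGR)[150:370,180:420],None,fx=2.6,fy=2.6,interpolation=cv2.INTER_CUBIC))
E
```

```text
[-0.93  0.27  0.11] [ 0.5751 -0.0351  0.0024] [-2.968 -0.011  0.12 ]
```

View pics/w5.png

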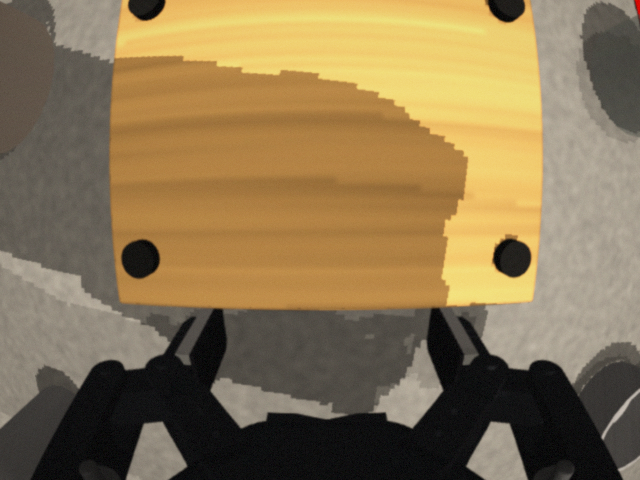

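View pics/t5c.png

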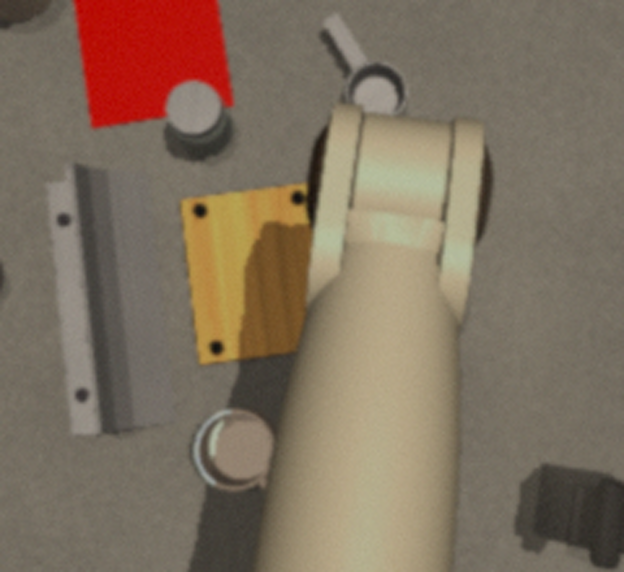

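The board is now square to the guard and centred between the fingers (edges at 125 and 533 px, fingers at about 327). Now I'll push it up the face.

arm_command(deltas=[[[0, 0, 0], [-1, 10, 0], 1], [[0, 0, 0], [-2, 20, 0], 1], [[0, 0, 0], [-4, 30, 0], 1], [[0, 0, 0], [-5, 40, 0], 1], [[0, 0, 0], [-6, 50, 0], 1], [[0, 0, 0], [-7, 60, 0], 1], [[0, 0, 0], [-8, 70, 0], 1], [[0, 0, 0], [-10, 80, 0], 1], [[0, 0, 0], [-11, 90, 0], 1], [[0, 0, 0], [-11, 90, 0], 1]])

```text
time: 12.9
ee_pos: [0.5641, 0.0554, 0.0026]
eef_rot: [-2.968, -0.011, 0.12]
force: [0.4, 0.1, -0.7]
grip_width: 0.999
```

```bash
python3 - <<'E'
from h import *
o,im=grab('wrist','w6'); print(o['force'].round(2),o['ee_pos'].round(4),o['eef_rot'].round(3))
o,im=grab('scene','s6')
cv2.imwrite('pics/s6c.png',cv2.resize(cv2.cvtColor(im['pixels'],cv2.COLOR_RGB2BGR)[150:350,240:500],None,fx=3,fy=3,interpolation=cv2.INTER_CUBIC))
E
```

```text
[ 0.45  0.15 -0.66] [0.5641 0.0554 0.0026] [-2.968 -0.011  0.12 ]
```

View pics/w6.png

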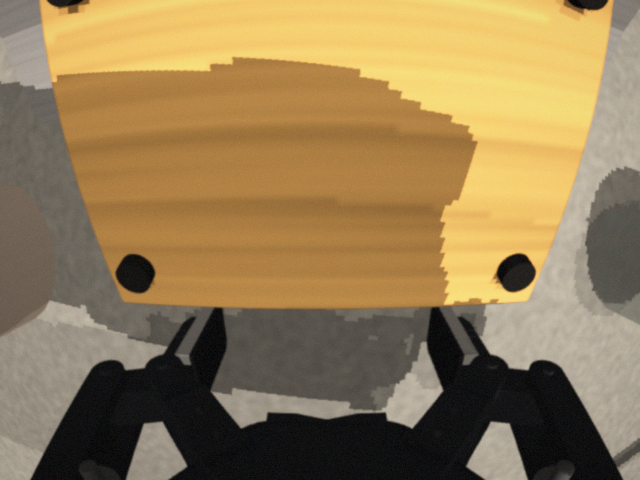

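View pics/s6c.png

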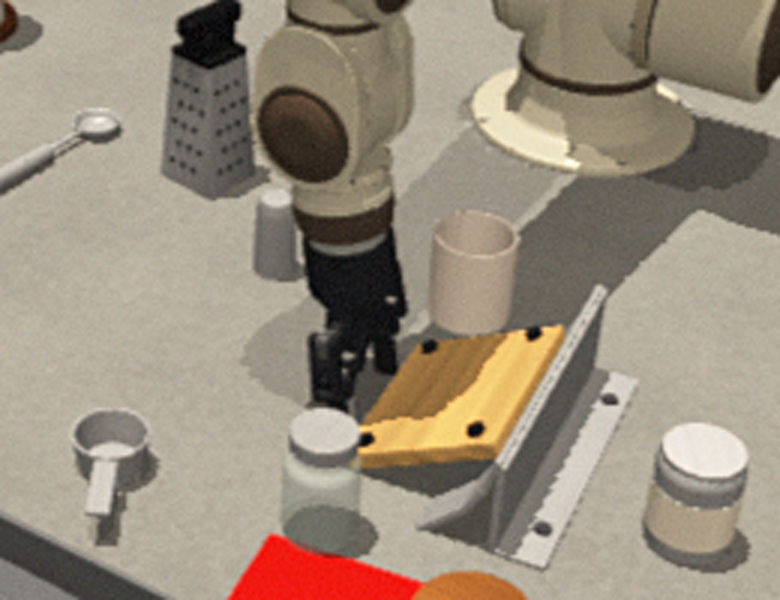

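The board is climbing squarely, with its leading edge part-way up the guard. I'll keep pushing.

arm_command(deltas=[[[0, 0, 0], [-1, 8, 0], 1], [[0, 0, 0], [-2, 16, 0], 1], [[0, 0, 0], [-3, 24, 0], 1], [[0, 0, 0], [-4, 32, 0], 1], [[0, 0, 0], [-5, 40, 0], 1], [[0, 0, 0], [-6, 48, 0], 1], [[0, 0, 0], [-6, 48, 0], 1]])

```text
time: 13.88
ee_pos: [0.5584, 0.1037, 0.003]
eef_rot: [-2.967, -0.012, 0.121]
force: [0.5, -0.0, -0.5]
grip_width: 0.998
```

```bash
python3 - <<'E'
from h import *
o,im=grab('wrist','w7'); print(o['force'].round(2),o['ee_pos'].round(4),o['eef_rot'].round(3))
o,im=grab('scene','s7')
cv2.imwrite('pics/s7c.png',cv2.resize(cv2.cvtColor(im['pixels'],cv2.COLOR_RGB2BGR)[150:350,240:500],None,fx=3,fy=3,interpolation=cv2.INTER_CUBIC))
E
```

```text
[ 0.49 -0.05 -0.5 ] [0.5584 0.1037 0.003 ] [-2.967 -0.012  0.121]
```

View pics/w7.png

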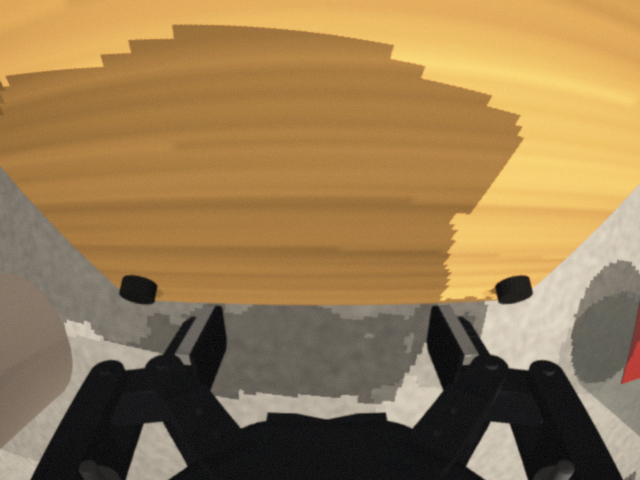

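View pics/s7c.png

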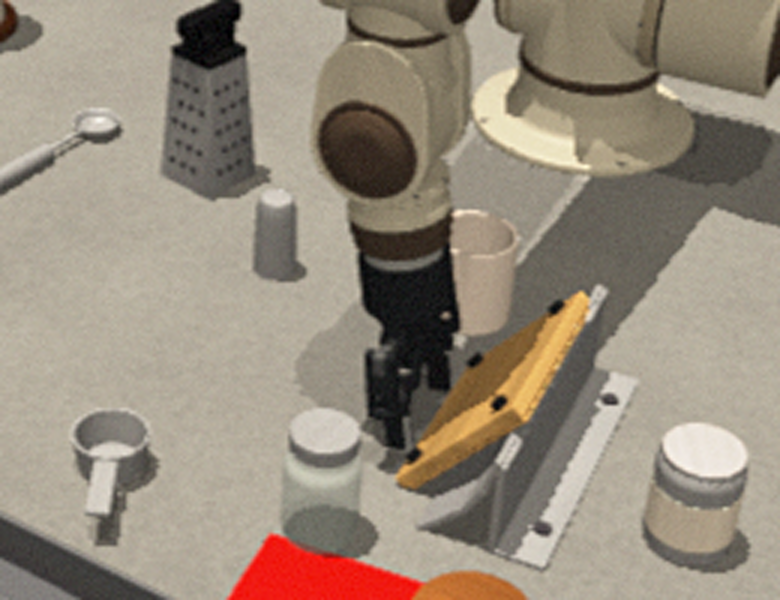

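arm_command(deltas=[[[0, 0, 0], [-1, 5, 0], 1], [[0, 0, 0], [-1, 10, 0], 1], [[0, 0, 0], [-2, 15, 0], 1], [[0, 0, 0], [-2, 18, 0], 1], [[0, 0, 0], [-2, 18, 0], 1], [[0, 0, 0], [-2, 18, 0], 1]])

```text
time: 14.72
ee_pos: [0.5564, 0.1213, 0.0029]
eef_rot: [-2.967, -0.012, 0.12]
force: [-0.9, -0.2, -0.2]
grip_width: 1.002
```

```bash
python3 - <<'E'
from h import *
o,im=grab('wrist','w8'); print(o['force'].round(2),o['ee_pos'].round(4),o['eef_rot'].round(3))
o,im=grab('scene','s8')
cv2.imwrite('pics/s8c.png',cv2.resize(cv2.cvtColor(im['pixels'],cv2.COLOR_RGB2BGR)[150:350,240:500],None,fx=3,fy=3,interpolation=cv2.INTER_CUBIC))
W=cloud(im); v,u=np.mgrid[0:480,0:640]
hsv=cv2.cvtColor(im['pixels'],cv2.COLOR_RGB2HSV)
m=(hsv[...,1]>90)&(hsv[...,0]>10)&(hsv[...,0]<35)&(u>360)&(u<450)&(v>230)&(v<330)&(W[...,0]<.68)&(W[...,1]>.05)&(W[...,1]<.3)
p=W[m]; print(len(p),p.min(0),p.max(0))
t=p[p[:,2]>p[:,2].max()-.012]; print('top',t.min(0),t.max(0),t.mean(0))
E
```

```text
[-0.91 -0.21 -0.17] [0.5564 0.1213 0.0029] [-2.967 -0.012  0.12 ]
1376 [ 0.28376227  0.0733322  -0.00258495] [0.64340139 0.22286711 0.20316251]
top [0.56131209 0.07721047 0.19123488] [0.60165355 0.12749426 0.20316251] [0.59101136 0.10410783 0.19584423]
```

View pics/s8c.png

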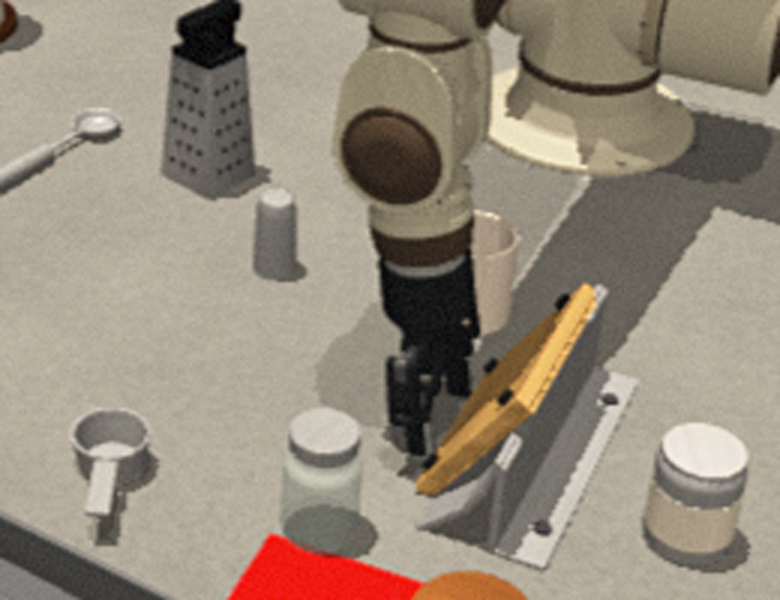

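```bash
cat >> h.py <<'E'
from scipy.spatial.transform import Rotation as Ro
def wcloud(o,im):
    f=240/np.tan(np.radians(float(im['vertical_fov']))/2)
    v,u=np.mgrid[0:480,0:640]; dx=u-im['cx'];dy=v-im['cy'];r=np.hypot(dx,dy)+1e-9;th=r/f
    z=im['z_map'];P=np.stack([dx/r*np.tan(th)*z,dy/r*np.tan(th)*z,z],-1)
    H=np.array(im['hand_eye']);T=P@H[:3,:3].T+H[:3,3];T[z<=0]=np.nan
    return T@Ro.from_euler('xyz',o['eef_rot']).as_matrix().T+o['ee_pos']
E
python3 - <<'E'
from h import *
o=arm.get_obs(); im=dict(np.load('pics/w8.npz')); W=wcloud(o,im)
hsv=cv2.cvtColor(im['pixels'],cv2.COLOR_RGB2HSV)
m=(hsv[...,1]>90)&(hsv[...,0]>10)&(hsv[...,0]<35)&~np.isnan(W[...,0])
p=W[m]; n=np.array([-.119,.993,0]);l=np.array([.993,.119,0]); O=np.array([.538,.203,0])
a=(p-O)@n; b=(p-O)@l; 
k=p[:,2]<.16; print(len(p)); a,b,z=a[k],b[k],p[k,2]
print('x',a.min(),a.max(),'y',np.percentile(b,[1,99]),'z',z.min(),z.max())
c=np.polyfit(a,z,1); print(c,'lean',np.degrees(np.arctan(c[0])))
A=np.c_[a,b,np.ones_like(a)]; print(np.linalg.lstsq(A,z,rcond=None)[0])
for q in (1,50,99): print(np.percentile(z,q))
E
```

```text
88519
x -0.09760838036032528 -0.017583877114229415 y [-0.06998054  0.08511752] z -0.0013153562843038575 0.09600849084205204
[1.59641408 0.12585478] lean 57.93681070764444
[1.59658246 0.00444728 0.12583011]
0.012251139769297363
0.07560502194658994
0.09507499289828802
```

View pics/w8.png

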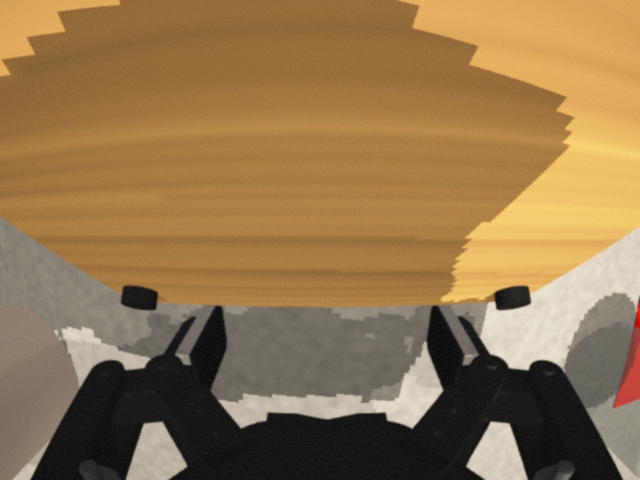

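The board leans at 58° and spans guard-local y of about -70 to +100 mm, with its top about 118 to 128 mm high. I'll withdraw and go over the guard with shut fingers.

arm_command(deltas=[[[0, 0, 0], [1, -8, 0], 1], [[0, 0, 0], [3, -25, 1], 1], [[0, 0, 0], [5, -45, 5], 1], [[0, 0, 0], [8, -65, 20], 1], [[0, 0, 0], [8, -75, 55], 0.5], [[-0.05, -0.006, 0], [8, -75, 100], 0], [[-0.1, -0.012, 0], [8, -75, 150], -1], [[-0.15, -0.018, 0], [8, -75, 195], -1], [[-0.174, -0.021, 0], [7, -65, 230], -1], [[-0.174, -0.021, 0], [5, -30, 247], -1], [[-0.174, -0.021, 0], [0, 20, 250], -1], [[-0.174, -0.021, 0], [-4, 70, 250], -1], [[-0.174, -0.021, 0], [-8, 110, 250], -1], [[-0.174, -0.021, 0], [-9, 125, 250], -1], [[-0.174, -0.021, 0], [-9, 125, 245], -1], [[-0.174, -0.021, 0], [-9, 125, 245], -1]])

```text
time: 16.82
ee_pos: [0.5476, 0.2447, 0.2477]
eef_rot: [3.14, -0.011, 0.121]
force: [0.1, -0.2, -0.4]
grip_width: 0.001
```

```bash
python3 - <<'E'
from h import *
o,im=grab('wrist','w9'); print(o['force'].round(2),o['ee_pos'].round(4),o['eef_rot'].round(3),o['grip_width'])
W=wcloud(o,im); n=np.array([-.119,.993,0]);l=np.array([.993,.119,0]); O=np.array([.538,.203,0])
hsv=cv2.cvtColor(im['pixels'],cv2.COLOR_RGB2HSV)
m=(hsv[...,1]>90)&(hsv[...,0]>10)&(hsv[...,0]<35)&~np.isnan(W[...,0])&(W[...,2]<.14)&(W[...,1]>.05)
p=W[m];a=(p-O)@n;b=(p-O)@l
for z0 in np.arange(.06,.14,.01):
    k=(p[:,2]>z0)&(p[:,2]<z0+.01)
    if k.sum()>20: print(z0.round(2),k.sum(),np.percentile(a[k],[2,98]).round(3),np.percentile(b[k],[2,98]).round(3))
# fingers
H=np.array(im['hand_eye']); T=(W-o['ee_pos'])@Ro.from_euler('xyz',o['eef_rot']).as_matrix()
q=T[280:460,150:500].reshape(-1,3); q=q[(q[:,2]>-.03)&(q[:,2]<.03)]; print('finger',len(q),q.min(0).round(4),q.max(0).round(4))
E
```

```text
[ 0.06 -0.22 -0.4 ] [0.5476 0.2447 0.2477] [ 3.14  -0.011  0.121] 0.0005760571251136123
0.06 165 [-0.041 -0.035] [-0.062  0.077]
0.07 181 [-0.035 -0.029] [-0.062  0.075]
0.08 286 [-0.029  0.004] [-0.073  0.088]
0.09 183 [-0.023  0.004] [-0.057  0.09 ]
0.1 190 [-0.014 -0.011] [-0.071  0.09 ]
0.11 2156 [-0.009  0.013] [-0.069  0.087]
0.12 3067 [-0.003  0.009] [-0.072  0.089]
finger 3375 [-0.0168 -0.0135 -0.03  ] [0.0157 0.0106 0.0079]
```

View pics/w9.png

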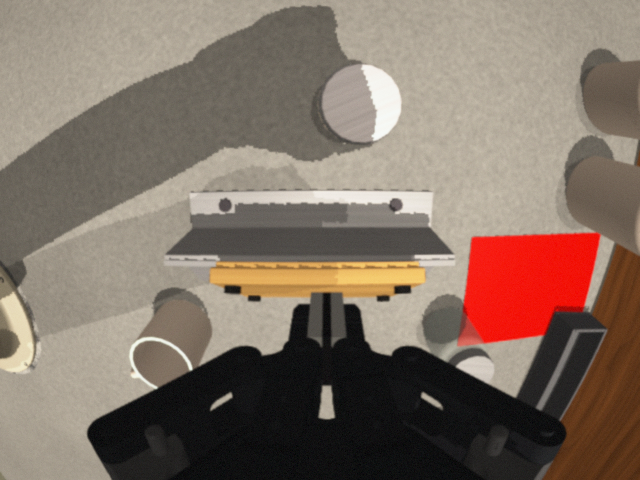

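The board is still leaning with its top edge above the rim (row ~268), and the fingers are clear behind it. I'll descend behind it.

arm_command(deltas=[[[0, 0, 0], [-5, 0, -40], -1], [[0, 0, 0], [-6, 0, -80], -1], [[0, 0, 0], [-6, 0, -115], -1], [[0, 0, 0], [-6, 0, -130], -1], [[0, 0, 0], [-6, 0, -134], -1], [[0, 0, 0], [-6, 0, -134], -1]])

```text
time: 17.62
ee_pos: [0.5422, 0.2446, 0.1151]
eef_rot: [3.141, -0.013, 0.12]
force: [-0.5, 0.1, -0.9]
grip_width: 0.002
```

```bash
python3 - <<'E'
from h import *
o,im=grab('scene','s10'); print(o['force'].round(2),o['ee_pos'].round(4))
cv2.imwrite('pics/s10c.png',cv2.resize(cv2.cvtColor(im['pixels'],cv2.COLOR_RGB2BGR)[150:350,300:560],None,fx=3,fy=3,interpolation=cv2.INTER_CUBIC))
E
```

```text
[-0.54  0.07 -0.92] [0.5422 0.2446 0.1151]
```

View pics/s10c.png

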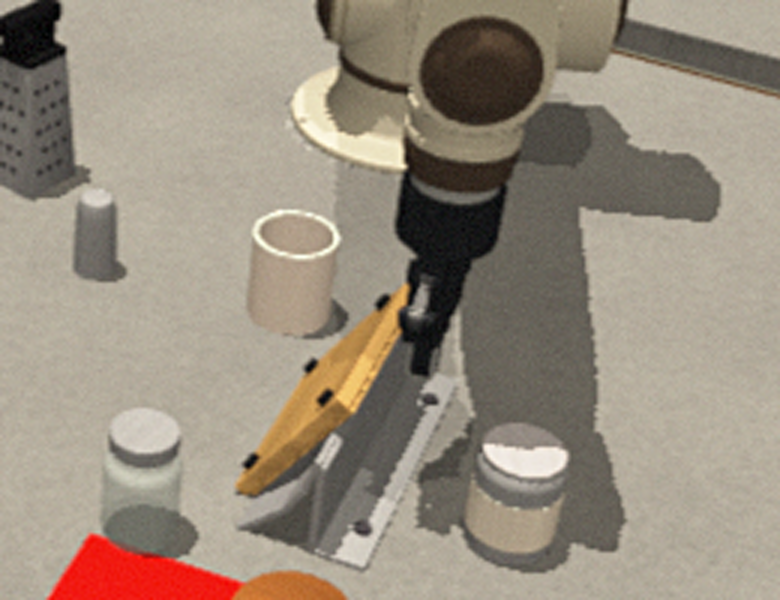

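The finger is behind the board's upper edge, so I'll draw it back.

arm_command(deltas=[[[0, 0, 0], [1, -10, 0], -1], [[0, 0, 0], [2, -20, 0], -1], [[0, 0, 0], [4, -30, 2], -1], [[0, 0, 0], [5, -40, 4], -1], [[0, 0, 0], [6, -50, 6], -1], [[0, 0, 0], [7, -60, 8], -1], [[0, 0, 0], [8, -70, 8], -1], [[0, 0, 0], [10, -80, 8], -1], [[0, 0, 0], [10, -80, 8], -1]])

```text
time: 18.8
ee_pos: [0.5524, 0.164, 0.1233]
eef_rot: [3.141, -0.013, 0.119]
force: [-0.1, -0.1, -0.4]
grip_width: 0.001
```

```bash
python3 - <<'E'
from h import *
o,im=grab('scene','s11'); print(o['force'].round(2),o['ee_pos'].round(4))
cv2.imwrite('pics/s11c.png',cv2.resize(cv2.cvtColor(im['pixels'],cv2.COLOR_RGB2BGR)[150:350,300:560],None,fx=3,fy=3,interpolation=cv2.INTER_CUBIC))
E
```

```text
[-0.08 -0.14 -0.41] [0.5524 0.164  0.1233]
```

View pics/s11c.png

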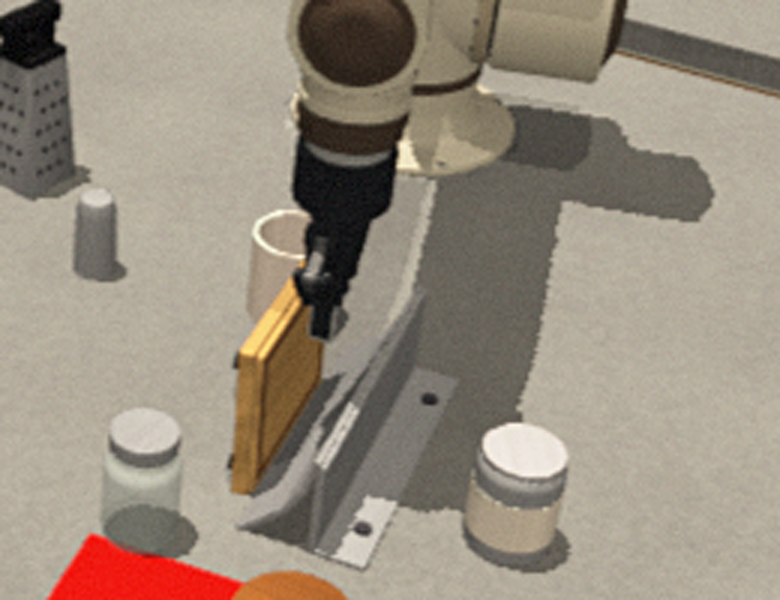

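The board is standing nearly vertical, so I'll ease it over.

arm_command(deltas=[[[0, 0, 0], [1, -6, 0], -1], [[0, 0, 0], [1, -12, 0], -1], [[0, 0, 0], [2, -18, 0], -1], [[0, 0, 0], [3, -24, 0], -1], [[0, 0, 0], [4, -30, 0], -1], [[0, 0, 0], [4, -36, 0], -1], [[0, 0, 0], [5, -42, 0], -1], [[0, 0, 0], [5, -42, 0], -1], [[0, 0, 0], [5, -42, 0], -1]])

```text
time: 19.98
ee_pos: [0.5574, 0.1225, 0.1233]
eef_rot: [3.141, -0.013, 0.12]
force: [-0.1, 0.3, -0.7]
grip_width: -0.001
```

```bash
python3 - <<'E'
from h import *
o,im=grab('scene','s12'); print(o['force'].round(2),o['ee_pos'].round(4))
cv2.imwrite('pics/s12c.png',cv2.resize(cv2.cvtColor(im['pixels'],cv2.COLOR_RGB2BGR)[150:350,240:500],None,fx=3,fy=3,interpolation=cv2.INTER_CUBIC))
E
```

```text
[-0.13  0.35 -0.67] [0.5574 0.1225 0.1233]
```

View pics/s12c.png

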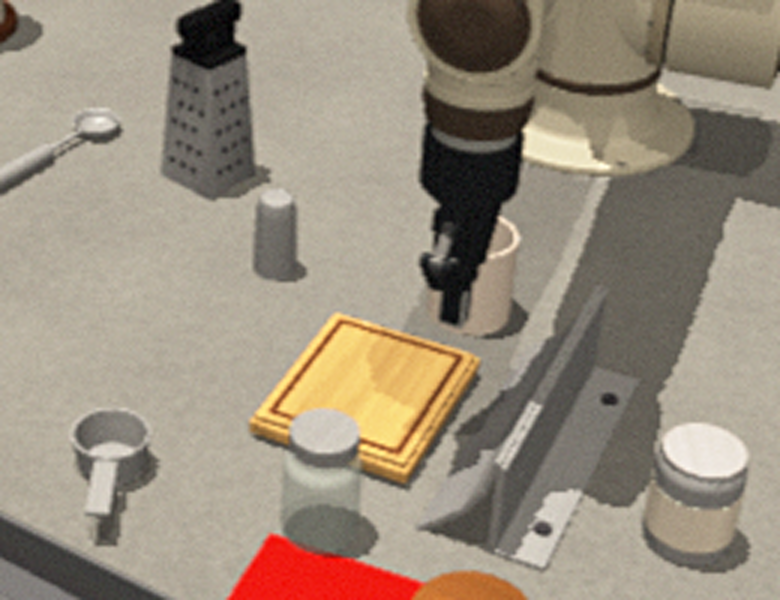

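The board lies flat with its groove up. Now I'll go back to the grater, raising and turning the arm on the way.

arm_command(deltas=[[[0, 0, 0], [0, 0, 40], -1], [[0, 0, 0.05], [0, -10, 90], 0], [[0, 0, 0.15], [-10, -40, 130], 1], [[0, 0, 0.3], [-35, -80, 145], 1], [[0, 0, 0.45], [-62, -120, 145], 1], [[0, 0, 0.6], [-88, -160, 145], 1], [[0, 0, 0.75], [-115, -200, 145], 1], [[0, 0, 0.9], [-141, -240, 145], 1], [[0, 0, 1.05], [-168, -280, 145], 1], [[0, 0, 1.18], [-190, -320, 145], 1], [[0, 0, 1.29], [-212, -360, 145], 1], [[0, 0, 1.292], [-225, -385, 145], 1], [[0, 0, 1.292], [-227, -391, 145], 1], [[0, 0, 1.292], [-227, -391, 145], 1]])

```text
time: 21.78
ee_pos: [0.3306, -0.2683, 0.2683]
eef_rot: [3.141, -0.013, 1.411]
force: [0.2, -0.4, 0.4]
grip_width: 1.002
```

```bash
python3 - <<'E'
from h import *
o,im=grab('wrist','w13'); print(o['force'].round(2),o['ee_pos'].round(4),o['eef_rot'].round(3),o['grip_width'])
o,im=grab('top','t13'); W=cloud(im); v,u=np.mgrid[0:480,0:640]
hsv=cv2.cvtColor(im['pixels'],cv2.COLOR_RGB2HSV)
m=(hsv[...,1]>80)&(hsv[...,0]>10)&(hsv[...,0]<35)&(W[...,0]>.4)&(W[...,0]<.72)&(W[...,1]>-.1)&(W[...,1]<.2)&(W[...,2]<.05)
m=cv2.morphologyEx(m.astype('uint8'),cv2.MORPH_OPEN,np.ones((3,3)))
m=cv2.morphologyEx(m,cv2.MORPH_CLOSE,np.ones((7,7)))
p=W[m>0]; print('board',cv2.minAreaRect(p[:,:2].astype('float32')),np.median(p,0),p[:,2].std())
A=np.c_[p[:,:2],np.ones(len(p))]; print(np.linalg.lstsq(A,p[:,2],rcond=None)[0])
cv2.imwrite('pics/t13c.png',cv2.resize(cv2.cvtColor(im['pixels'],cv2.COLOR_RGB2BGR)[150:370,180:420],None,fx=2.6,fy=2.6,interpolation=cv2.INTER_CUBIC))
E
```

```text
[ 0.2 -0.4  0.4] [ 0.3306 -0.2683  0.2683] [ 3.141 -0.013  1.411] 1.0018455007676743
board ((0.5653706192970276, 0.05459587648510933), (0.17588627338409424, 0.14455081522464752), 7.369151592254639) [nan nan nan] nan
 ** On entry to DLASCL parameter number  4 had an illegal value
 ** On entry to DLASCL parameter number  4 had an illegal valueTraceback (most recent call last):
  File "<stdin>", line 9, in <module>
    x, resids, rank, s = _umath_linalg.lstsq(a, b, rcond,
                         ~~~~~~~~~~~~~~~~~~~^^^^^^^^^^^^^
                                             signature=signature)
                                             ^^^^^^^^^^^^^^^^^^^^
    raise LinAlgError("SVD did not converge in Linear Least Squares")
numpy.linalg.LinAlgError: SVD did not converge in Linear Least Squares
```

View pics/w13.png

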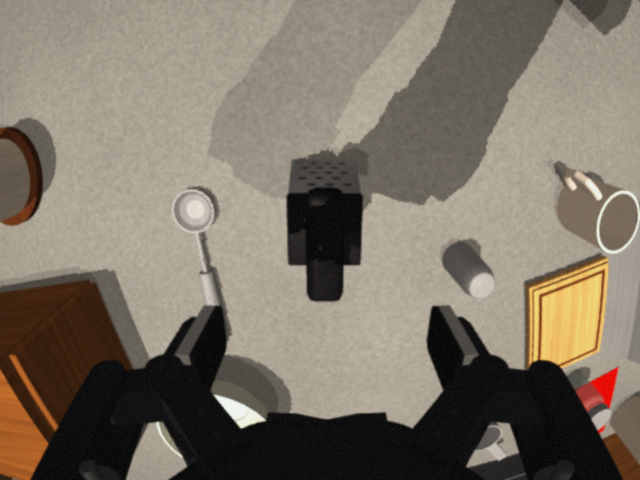

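The handle is centred between the jaws (px 325) and the board's centre is at about (0.565, 0.055). I'll grip the grater, correcting the small residual tool tilt.

arm_command(deltas=[[[-0.013, 0.002, 0], [-0.5, -1, -25], 1], [[-0.013, 0.002, 0], [-0.5, -1, -60], 1], [[-0.013, 0.002, 0], [-0.5, -1, -85], 1], [[-0.013, 0.002, 0], [-0.5, -1, -94], 1], [[-0.013, 0.002, 0], [-0.5, -1, -94], 1], [[-0.013, 0.002, 0], [-0.5, -1, -94], -1], [[-0.013, 0.002, 0], [-0.5, -1, -94], -1], [[-0.013, 0.002, 0], [-0.5, -1, -94], -1], [[-0.013, 0.002, 0], [-0.5, -1, -94], -1], [[-0.013, 0.002, 0], [-0.5, -1, -94], -1], [[-0.013, 0.002, 0], [-0.5, -1, -94], -1]])

```text
time: 23.25
ee_pos: [0.3306, -0.2688, 0.1748]
eef_rot: [3.14, -0.0, 1.413]
force: [1.1, 2.1, 6.3]
grip_width: 0.266
```

```bash
python3 - <<'E'
from h import *
im=dict(np.load('pics/t13.npz')); W=cloud(im)
hsv=cv2.cvtColor(im['pixels'],cv2.COLOR_RGB2HSV)
m=(hsv[...,1]>80)&(hsv[...,0]>10)&(hsv[...,0]<35)&(W[...,0]>.4)&(W[...,0]<.72)&(W[...,1]>-.1)&(W[...,1]<.2)&(W[...,2]<.05)
p=W[m]; print(np.median(p,0)); A=np.c_[p[:,:2]-[.565,.055],np.ones(len(p))]; print(np.linalg.lstsq(A,p[:,2],rcond=None)[0])
m=m.astype('uint8')
p=p[(abs(p[:,0]-.565)<.12)&(abs(p[:,1]-.055)<.1)]; r=cv2.minAreaRect(p[:,:2].astype('float32')); print(r)
E
```

```text
[0.56235469 0.052715   0.02444749]
[ 0.00548836 -0.00824804  0.02362852]
((0.5653595924377441, 0.054193057119846344), (0.17602209746837616, 0.1455162763595581), 6.89736795425415)
```

arm_command(deltas=[[[0, 0, 0], [0, 0, 20], -1], [[0, 0, 0], [0, 0, 50], -1], [[0, 0, 0], [0, 0, 85], -1], [[0, 0, 0], [0, 0, 115], -1], [[0, 0, 0], [12, 16, 120], -1], [[0, 0, 0], [36, 49, 120], -1], [[0, 0, 0], [60, 83, 120], -1], [[0, 0, 0], [85, 117, 120], -1], [[0, 0, 0], [110, 151, 120], -1], [[0, 0, 0], [135, 186, 120], -1], [[0, 0, 0], [160, 220, 120], -1], [[0, 0, 0], [184, 254, 120], -1], [[0, 0, 0], [207, 286, 120], -1], [[0, 0, 0], [224, 309, 120], -1], [[0, 0, 0], [232, 320, 115], -1], [[0, 0, 0], [234.5, 323, 100], -1], [[0, 0, 0], [234.5, 323, 75], -1], [[0, 0, 0], [234.5, 323, 50], -1], [[0, 0, 0], [234.5, 323, 40], -1], [[0, 0, 0], [234.5, 323, 36], -1]])

```text
time: 25.75
ee_pos: [0.5646, 0.0535, 0.2104]
eef_rot: [3.14, 0.0, 1.412]
force: [-0.0, -0.0, -2.7]
grip_width: 0.271
```

```bash
python3 - <<'E'
from h import *
o,im=grab('scene','s14'); print(o['force'].round(2),o['ee_pos'].round(4),o['eef_rot'].round(3))
cv2.imwrite('pics/s14c.png',cv2.resize(cv2.cvtColor(im['pixels'],cv2.COLOR_RGB2BGR)[150:350,240:500],None,fx=3,fy=3,interpolation=cv2.INTER_CUBIC))
E
```

```text
[-0.02 -0.04 -2.69] [0.5646 0.0535 0.2104] [3.14  0.    1.412]
```

View pics/s14c.png

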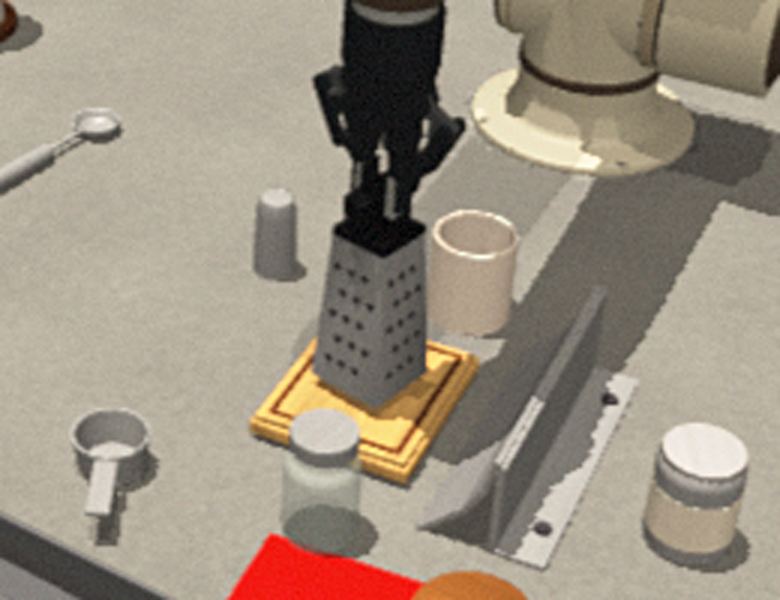

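The grater hangs upright over the board's centre. I'll lower it while watching the force.

arm_command(deltas=[[[0, 0, 0], [0, 0, -5], -1], [[0, 0, 0], [0, 0, -9], -1], [[0, 0, 0], [0, 0, -11], -1], [[0, 0, 0], [0, 0, -11], -1], [[0, 0, 0], [0, 0, -11], -1]])

```text
time: 26.42
ee_pos: [0.5649, 0.0537, 0.1997]
eef_rot: [3.14, 0.0, 1.412]
force: [-0.2, -0.5, -2.5]
grip_width: 0.266
```

arm_command(deltas=[[[0, 0, 0], [0, 0, -0.5], -1], [[0, 0, 0], [0, 0, -1], -1], [[0, 0, 0], [0, 0, -1], -1]])

```text
time: 26.8
ee_pos: [0.565, 0.0538, 0.1989]
eef_rot: [3.139, -0.0, 1.412]
force: [0.7, -0.1, -1.4]
grip_width: 0.27
```

Contact is just beginning (force down to 1.4 N of the grater's weight), so I'll release and retreat upward.

arm_command(deltas=[[[0, 0, 0], [0, 0, -0.3], -0.3], [[0, 0, 0], [0, 0, -0.3], 0.2], [[0, 0, 0], [0, 0, -0.3], 1], [[0, 0, 0], [0, 0, -0.3], 1], [[0, 0, 0], [0, 0, -0.3], 1], [[0, 0, 0], [0, 0, -0.3], 1], [[0, 0, 0], [0, 0, 15], 1], [[0, 0, 0], [0, 0, 45], 1], [[0, 0, 0], [0, 0, 85], 1], [[0, 0, 0], [0, 0, 120], 1], [[0, 0, 0], [-50, -50, 130], 1], [[0, 0, 0], [-100, -100, 130], 1], [[0, 0, 0], [-140, -140, 130], 1], [[0, 0, 0], [-140, -140, 130], 1], [[0, 0, 0], [-140, -140, 130], 1]])

```text
time: 28.68
ee_pos: [0.4249, -0.0866, 0.33]
eef_rot: [3.138, -0.0, 1.411]
force: [0.7, -0.3, -0.6]
grip_width: 1.003
```

```bash
python3 - <<'E'
from h import *
o,im=grab('scene','s15'); print(o['time'],o['force'].round(2),o['ee_pos'].round(4),o['grip_width'])
W2=cloud(im)
w=W2.reshape(-1,3)
for z in (.05,.09,.13,.18):
  g=w[(abs(w[:,2]-z)<.008)&(abs(w[:,0]-.565)<.06)&(abs(w[:,1]-.055)<.06)]; print(z,len(g),cv2.minAreaRect(g[:,:2].astype('float32')))
cv2.imwrite('pics/s15c.png',cv2.resize(cv2.cvtColor(im['pixels'],cv2.COLOR_RGB2BGR)[150:350,240:500],None,fx=3,fy=3,interpolation=cv2.INTER_CUBIC))
o,im=grab('top','t15');W=cloud(im);w=W.reshape(-1,3)
W0=cloud(dict(np.load('pics/top0.npz')))
g=w[(w[:,2]>.18)&(w[:,2]<.235)&(abs(w[:,0]-.565)<.07)&(abs(w[:,1]-.055)<.05)]
print('handle',np.median(g[:,2]),cv2.minAreaRect(g[:,:2].astype('float32')))
g=w[(w[:,2]>.012)&(w[:,2]<.032)&(abs(w[:,0]-.565)<.13)&(abs(w[:,1]-.054)<.095)]
hs=cv2.cvtColor(im['pixels'],cv2.COLOR_RGB2HSV).reshape(-1,3); k=(w[:,2]>.012)&(w[:,2]<.032)&(abs(w[:,0]-.565)<.13)&(abs(w[:,1]-.054)<.095)&(hs[:,1]>80)&(hs[:,0]>10)&(hs[:,0]<35)
p=w[k]; print('board',cv2.minAreaRect(p[:,:2].astype('float32')),np.linalg.lstsq(np.c_[p[:,:2]-[.565,.055],np.ones(len(p))],p[:,2],rcond=None)[0])
def obj(n,c,r,z0,z1):
    out=[]
    for X in (W0.reshape(-1,3),w):
        q=X[(abs(X[:,0]-c[0])<r)&(abs(X[:,1]-c[1])<r)&(X[:,2]>z0)&(X[:,2]<z1)]; out.append(np.median(q,0)[:2] if len(q) else None)
    print(n,out)
obj('jar',(.718,.098),.045,.09,.12);obj('can',(.565,.337),.05,.08,.11);obj('mug',(.392,.06),.05,.07,.1);obj('shaker',(.435,-.121),.04,.07,.1);obj('bowl',(.613,-.463),.11,.06,.09);obj('scoop',(.76,-.065),.08,.02,.045)
cv2.imwrite('pics/d15.png',cv2.cvtColor(im['pixels'],cv2.COLOR_RGB2BGR))
E
```

```text
28.675 [ 0.73 -0.34 -0.56] [ 0.4249 -0.0866  0.33  ] 1.0034787409559422
0.05 203 ((0.5844029784202576, 0.0663926899433136), (0.051638953387737274, 0.09335316717624664), 35.05790328979492)
0.09 212 ((0.5826664566993713, 0.06661809235811234), (0.0504361055791378, 0.08701037615537643), 36.68793487548828)
0.13 188 ((0.5834734439849854, 0.06470374763011932), (0.04675330966711044, 0.07759254425764084), 34.9550666809082)
0.18 134 ((0.5661048293113708, 0.05783967673778534), (0.04851163551211357, 0.05834110453724861), 73.01761627197266)
handle 0.21168840751517123 ((0.5644705295562744, 0.05239815637469292), (0.024304891005158424, 0.07434269785881042), 81.36389923095703)
board ((0.56451016664505, 0.0522884801030159), (0.1707545518875122, 0.14032194018363953), 6.715763092041016) [-0.00089874 -0.00132607  0.02424554]
jar [array([0.71644554, 0.09768439]), array([0.71626947, 0.09781034])]
can [array([0.56421404, 0.33576929]), array([0.56488576, 0.3356138 ])]
mug [array([0.38125671, 0.05308559]), array([0.38301411, 0.05327053])]
shaker [array([ 0.43411357, -0.12183974]), None]
bowl [array([ 0.62364698, -0.50264879]), array([ 0.62326852, -0.50390707])]
scoop [array([ 0.77663984, -0.05746968]), array([ 0.77673165, -0.05733107])]
```

View pics/s15c.png

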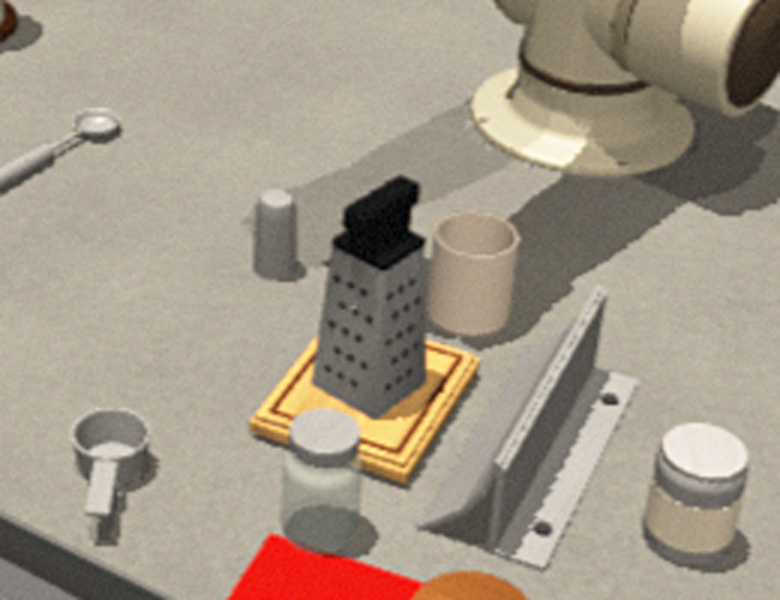

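View pics/d15.png

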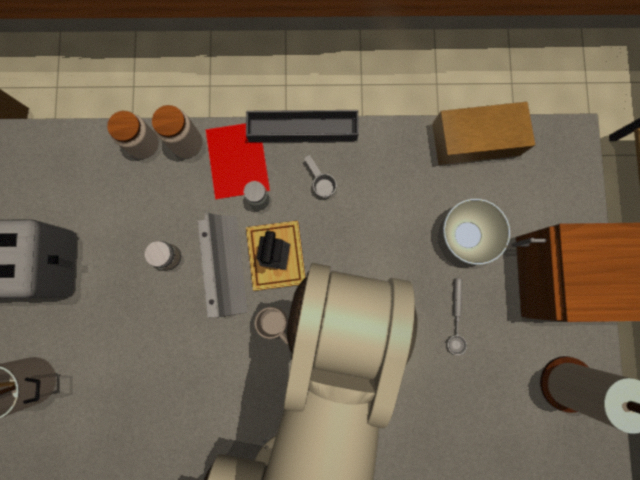

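The grater stands upright: its handle at (0.5645, 0.0524) sits directly over the board's centre at (0.5645, 0.0523). The board is level, the gripper is clear and the bystanders haven't moved, so I'll hand the job in.

```bash
python3 - <<'E'
from h import *
print(arm.sign_off())
E
```

```text
the job is handed in; nothing more can be done
None
```

The job is done and handed in at about 29 s; sign-off gives no verdict, so I don't have the official result. I set the grater aside upright and pushed the board square up the guard until it leaned at 58°. I then drew it over with a shut finger from behind, so that it lies grooved side up, and stood the grater on its middle.

**Last checks, from the camera images:**
- **Board:** it lies level, with its upper face at 24 mm.
- **Grater:** it stands upright, its handle within about 1 mm of the board's centre. I judged the uprightness from the picture and the handle's position, not from a tilt measurement.
- **Robot:** the gripper is open and clear of everything.
- **Other things:** jar, can, mug, bowl and scoop are within about 2 mm of where they started. The arm hid the shaker from the top camera in the last check. The scene view shows it standing, apparently unmoved. I checked the spoon only by eye.

I did not measure the contact force between board and guard for step 1. The board stayed leaning on the guard without the robot for about 3 s.

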